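Take the wheel stack apart onto its foam pads

ROBOT

A 7-joint arm with a two-finger parallel gripper is mounted at the origin on the work surface. World frame = base frame: x ahead of the robot, y to its left, z up, the work surface at z = 0. Lengths are in m, angles in degrees, forces in N, time in s.
With the tool pointing down it reaches from about 0.425 to 0.875 m from the base axis. Payload 4.7 kg.
Tool frame: the origin (TCP) lies between the finger pads; the fingertips stand 22 mm ahead of it and the grasp point (between the pads) lies 3 mm ahead of it; z points along the fingers, y is the line along which they close (so a half turn about z gives the same grasp; the last joint's range is limited). The gripper opens to 87 mm and grips with 3 to 60 N. Pads are 19 mm wide; open, the fingers measure 117 mm over their backs; the gripper's body (75 mm by 190 mm) begins 51 mm behind the grasp point.
Start: joints at [64.578, 18.392, -4.016, 83.108, 1.295, 78.541, -3.26], TCP at [0.287, -0.583, 0.214] pointing down, gripper open.
Joint ranges: [-163.93, 163.93], [-17.29, 119.83], [-79.2, 71.16], [3.27, 140.29], [-89.18, 269.18], [5.43, 117.66], [-154.24, 154.24]. Speed limits (degrees/s): [147.25, 147.25, 180, 180, 180, 180, 180].

INTERFACE

Orientations are given as [roll, pitch, yaw] about the fixed x, y, z axes, in that order (R = Rz(yaw) Ry(pitch) Rx(roll)).
In Python, from cell import env gives the robot as it stands.
- The arm moves only by the tool drive_tool, never from a script. Its argument "moves" is a list of rows, each a list of 3 entries, a list of its own where there are three numbers: the shift along the tool's x, y, z in mm, then the turn, a rotation vector about the tool's x, y, z in rad, then the closure, from 0 (fully open) to 1 (shut). In form: [[[x, y, z], [wx, wy, wz], jaw], ...]. A call has 1 to 12 rows; each row shifts and turns the commanded pose from where the row before left it, along the tool's axes as they then stand; what a row does not reach is not made up. A row lasts 1/12 s, in which the tool goes at most 41.7 mm and 7.16 degrees, less where a joint would pass 70% of its speed; a pose out of reach is approached as far as the arm can. A call with a gripper value outside its range is refused whole. The fingers move at their own pace and stop on an object; "newtons" is the grip in N (left out, the last holds). Time passes only in rows, so rows that do not move let the fingers close. It gives the time, the measured TCP pose, the force, the opening and the grip force at its end, in the units of the state.
- env.get_obs(): the state, without advancing time (a new reading comes with each control period).
- env.read_camera(name): name is "scene" or "side" or "wrist"; returns (picture, depth): 400x640x3 uint8, blue, green, red; 400x640 float32, m along the optical axis (not along the pixel's ray), 0 where there is no reading.
- env.get_calibration(name): a dict with "fx", "fy", "cx", "cy" (pixels), "T" (4x4, takes a point from camera to world coordinates). Camera axes: x right, y down, z forward; pixel columns grow to the right and rows downward; lengths in m; the calibration is good to about 2 mm. A picture is of the moment at which its call begins: read the wrist's pose just before it. get_calibration takes no time and is no camera call; for the wrist camera it gives the pose at the moment of the call.
- env.sign_off(): hands the job in; it is judged then, once.
The state is a dict: "time_s": time; "qpos": joint angles; "joint_velocities": joint speeds; "effort": joint torques, N m; "tool_pos": TCP position; "tool_rot": TCP orientation; "force": force on the tool from outside, world axes, zero at the start; "wrist_torque": the same for the moment, N m; "grip_width": finger opening in m; "grasp_force": force on a finger pad.
Only numpy, scipy, OpenCV 4.12 (cv2) and the standard library are available. Lean on these libraries where they do the work, as an engineer would, in place of code of your own. Each camera call takes 0.05 s, during which the arm holds its last target. There are 200 camera calls.

TASK

The parts of a scooter wheel are stacked on the bench: take the stack apart and set each part on the foam pad that has its cut-out - wheel, brake disc, square flange bearing and axle nut - centred on the cut-out, lying flat the same way up as it was in the stack. Turn the square flange bearing so that it lies square with its square cut-out. Leave the glass jar and the red hex-key set where they stand.

Things in the scene. Friction and masses are not known exactly. Their poses are not given: they have to be found in the camera images.
- wheel_centre (a point): Scooter wheel lying flat on the bench, the lowest of the stack: black tyre 140 mm in diameter and 40 mm thick (rounded edges), with a round aluminium hub boss 58 mm in diameter standing 28 mm up from the middle of its upper face, on which it can be gripped; 68 mm high in all, about 0.6 kg. The point is on its axis 34 mm above its underside; z up along the axis.
- disc_centre (a point): Brake disc, lying on the wheel's hub boss (not fastened): steel disc 110 mm in diameter and 5 mm thick, with two circles of small dark holes, and a round dark hat 54 mm in diameter standing 28 mm up from its middle for gripping; 33 mm high in all, about 0.3 kg. The point is on its axis 16.5 mm above its underside; z up along the axis.
- flange_centre (a point): Square flange bearing, lying on the brake disc's hat (not fastened): aluminium plate 66 x 66 mm and 10 mm thick with a bolt hole at each corner, and a round boss 44 mm in diameter standing 26 mm up from its middle for gripping; 36 mm high in all, about 0.22 kg. The point is on its axis 18 mm above its underside; z up, x and y parallel to the plate's sides.
- nut_centre (a point): Hexagonal steel axle nut, lying on the flange bearing's boss at the top of the stack (not fastened): 36 mm across flats, 24 mm high, about 0.12 kg. The point is its centre, 12 mm above its underside; z up, x square to one pair of flats (the other two pairs lie at 60 and 120 degrees to it).
- pad_wheel_top (a point): Fixed, dark foam pad 4 mm thick lying on the bench; the point is at the centre of its top face, 4 mm above the bench, z up. Round pad 160 mm in diameter with a light round cut-out 142 mm in diameter (drawn on, level with the top): the wheel's place.
- pad_disc_top (a point): Fixed, dark foam pad 4 mm thick lying on the bench; the point is at the centre of its top face, 4 mm above the bench, z up. Round pad 130 mm in diameter with a light round cut-out 112 mm in diameter, which has a dark round spot of 54 mm in its middle (drawn on, level with the top): the brake disc's place.
- pad_flange_top (a point): Fixed, dark foam pad 4 mm thick lying on the bench; the point is at the centre of its top face, 4 mm above the bench, z up. Square pad 92 x 92 mm with a light square cut-out 68 x 68 mm (drawn on, level with the top), x and y parallel to the sides of both: the square flange bearing's place.
- pad_nut_top (a point): Fixed, dark foam pad 4 mm thick lying on the bench; the point is at the centre of its top face, 4 mm above the bench, z up. Square pad 80 x 80 mm with a small light hexagonal cut-out 38 mm across flats (drawn on, level with the top): the axle nut's place, any way round.
- jar_centre (a point): Bystander: open glass jar standing loose on the bench, 70 mm in diameter, 80 mm high; the point is on its axis 40 mm above the bench.
- keys_centre (a point): Bystander: folding hex-key set with red grips lying loose on the bench, 105 x 34 mm (along its x and y), 26 mm high; the point is its centre, 13 mm above the bench.
Not all that is in view belongs to the job. Leave any blue or orange look-alike of the part that bears nut_centre alone.

How it is judged:
By the outcome, as a careful person would: the job done as asked, in the order asked, and still so for the second after the job is handed in, with the robot touching nothing.
It also fails if it takes over 123 s, if anything falls off the work surface, if the arm or the gripper's body presses on something with over 40 N, if the wrist force passes 120 N, or if a joint passes its speed limit or range.

## Working session

There is one attempt and no reset: what is moved stays moved. The work goes in short steps, Python scripts to look and compute and a tool call to move; the robot and the scene stay as the last step left them, time stands still between calls to the robot, and variables do not carry over. Pictures are saved under pics/ and viewed, at most 14 in all, crops included, and the job is handed in when it is done.

Besides the shell and the picture viewer there is one more tool, called in YAML: its name, and indented under it one key for each argument. drive_tool: Moves the arm, as the interface text tells. Its arguments: {"type":"object","properties":{"moves":{"type":"array"},"newtons":{"type":"number"}},"required":["moves"]}

```bash
ls; mkdir -p pics; python3 - <<'E'
from cell import env
import cv2,numpy as np
np.set_printoptions(precision=4,suppress=True)
for n in("scene","side"):
    p,d=env.read_camera(n);cv2.imwrite(f"pics/{n}0.png",p);np.save(f"pics/{n}0.npy",d)
    c=env.get_calibration(n);print(n,c["fx"],c["cx"],c["cy"]);print(c["T"])
o=env.get_obs();print(o)
E
```

```text
pics
scene 366.0967451949229 323.4943790898179 197.01522418640084
[[-0.4364  0.6951 -0.5713  1.1538]
 [ 0.8997  0.338  -0.2761  0.3393]
 [ 0.0011 -0.6346 -0.7729  1.0371]
 [ 0.      0.      0.      1.    ]]
side 452.80376392816606 322.09979589782574 205.378879553361
[[ 0.7313 -0.3915  0.5585 -0.1499]
 [-0.6817 -0.394   0.6165 -0.6637]
 [-0.0213 -0.8316 -0.555   0.7318]
 [ 0.      0.      0.      1.    ]]
{'time_s': 0.1, 'qpos': array([64.5775, 18.4369, -4.0164, 83.1683,  1.2965, 78.5396, -3.2597]), 'joint_velocities': array([ 0.054 , -0.1702,  0.1453, -0.2372, -0.014 , -0.1631,  0.0483]), 'effort': array([  0.0006, -49.257 ,  -0.405 , -31.34  ,  -0.0641,   0.0395,
         0.0001]), 'tool_pos': array([ 0.287 , -0.5826,  0.213 ]), 'tool_rot': array([-179.9005,    0.0066,   26.2335]), 'force': array([-0.1067, -0.3058,  0.2565]), 'wrist_torque': array([-0.0276,  0.013 , -0.0023]), 'grasp_force': 0.0, 'grip_width': 0.08683866969778242}
```

View pics/scene0.png

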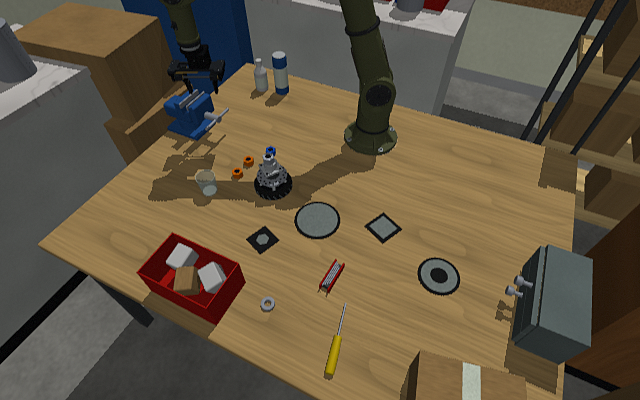

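View pics/side0.png

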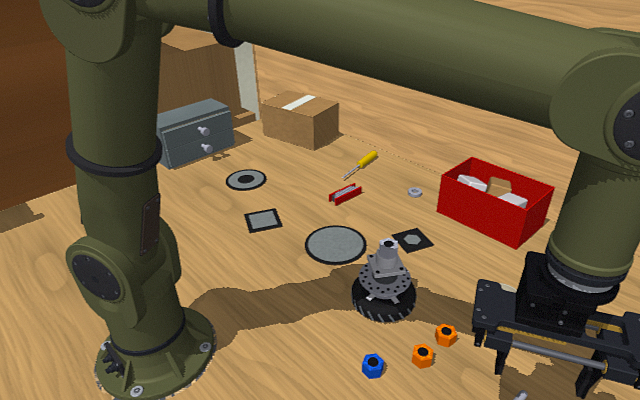

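The stack is at scene (272,180) and side (385,270). The pads are at scene (317,220) wheel, (439,276) disc, (383,228) flange and (263,240) nut. The keys are at (332,277) and the jar at (206,182).

Nut candidates:
- Steel nut on top of the stack, side (388,245). It fits, being steel and on the boss.
- Blue nut, side (372,366), and orange nuts, side (423,355) and (446,334). These are look-alikes on the bench.
- Grey ring, side (415,192). This is round and on the bench, so not it.

I'll confirm with an enlarged crop and measure the pads.

```bash
cat > h.py <<'E'
import cv2,numpy as np
np.set_printoptions(precision=4,suppress=True)
def cast(c,uv,z):
    uv=np.atleast_2d(np.asarray(uv,float))
    r=np.c_[(uv[:,0]-c["cx"])/c["fx"],(uv[:,1]-c["cy"])/c["fy"],np.ones(len(uv))]@c["T"][:3,:3].T
    o=c["T"][:3,3]
    return o+r*((z-o[2])/r[:,2])[:,None]
def depthpts(c,d):
    v,u=np.mgrid[:d.shape[0],:d.shape[1]]
    p=np.stack([(u-c["cx"])/c["fx"]*d,(v-c["cy"])/c["fy"]*d,d],-1)
    return p@c["T"][:3,:3].T+c["T"][:3,3]
def proj(c,p):
    q=np.linalg.inv(c["T"])@np.append(p,1);return np.array([q[0]/q[2]*c["fx"]+c["cx"],q[1]/q[2]*c["fy"]+c["cy"]])
E
python3 - <<'E'
from h import *
from cell import env
a=cv2.imread("pics/scene0.png");b=cv2.imread("pics/side0.png")
A=cv2.resize(a[135:210,235:310],(395,395),interpolation=cv2.INTER_CUBIC);B=cv2.resize(b[230:330,340:440],(395,395),interpolation=cv2.INTER_CUBIC)
cv2.imwrite("pics/crop1.png",np.hstack([A,B]))
for n,im,seeds in(("scene",a,[("wheel",317,220),("disc",425,276),("flange",383,228),("nut",263,240)]),("side",b,[("wheel",335,244),("disc",231,180),("flange",263,220),("nut",412,240)])):
    c=env.get_calibration(n);d=np.load(f"pics/{n}0.npy");P=depthpts(c,d)
    for k,u,v in seeds:
        m=np.zeros((402,642),np.uint8);im2=cv2.GaussianBlur(im,(1,1),0)
        cv2.floodFill(im2,m,(u,v),0,(28,)*3,(28,)*3,cv2.FLOODFILL_FIXED_RANGE|cv2.FLOODFILL_MASK_ONLY|4)
        cs,_=cv2.findContours(m[1:-1,1:-1],cv2.RETR_EXTERNAL,cv2.CHAIN_APPROX_NONE)
        ct=max(cs,key=cv2.contourArea)[:,0]
        w=cast(c,ct,0.004)[:,:2]
        (x,y),(s1,s2),an=cv2.minAreaRect((w*1000).astype(np.float32))
        e=cv2.fitEllipse((w*1000).astype(np.float32))
        print(n,k,"rect",np.round([x,y,s1,s2,an],1),"ell",np.round([*e[0],*e[1]],1),"seed",P[v,u])
    # high stuff
    m=(P[...,2]>.02)&(P[...,2]<.2)&(P[...,0]>.3)&(d>0)
    if n=="side": print(P[245,388],P[262,388],P[280,372])
E
```

```text
scene wheel rect [488.1  -7.9 139.7 139.5   4.4] ell [488.2  -7.5 137.7 138.5] seed [ 0.4906 -0.0062  0.0005]
scene disc rect [516.1 428.8 106.  110.2  25.9] ell [515.9 428.6 108.1 109. ] seed [0.5363 0.392  0.0016]
scene flange rect [419.3 210.1  68.2  67.5  64.5] ell [419.4 210.   75.8  77.6] seed [0.4248 0.2128 0.0045]
scene nut rect [ 641.5 -134.9   38.9   36.4   69.9] ell [ 641.6 -135.2   35.8   38.7] seed [ 0.6442 -0.1306  0.0029]
side wheel rect [486.3  -7.3 139.4 139.3  75.1] ell [486.7  -7.  137.2 139.2] seed [ 0.4859 -0.0075  0.0021]
side disc rect [513.2 429.5 101.  109.   44.8] ell [513.6 430.  103.1 108.4] seed [0.4747 0.4545 0.0051]
side flange rect [417.4 211.   65.9  67.6  64.6] ell [417.4 211.1  71.2  81.4] seed [0.4154 0.2059 0.0049]
side nut rect [ 640.6 -133.7   33.6   40.5   45.5] ell [ 640.9 -134.    35.8   38.8] seed [ 0.6369 -0.137   0.0044]
[ 0.4195 -0.2278  0.1622] [ 0.411  -0.2375  0.1289] [ 0.3946 -0.2122  0.0737]
```

View pics/crop1.png

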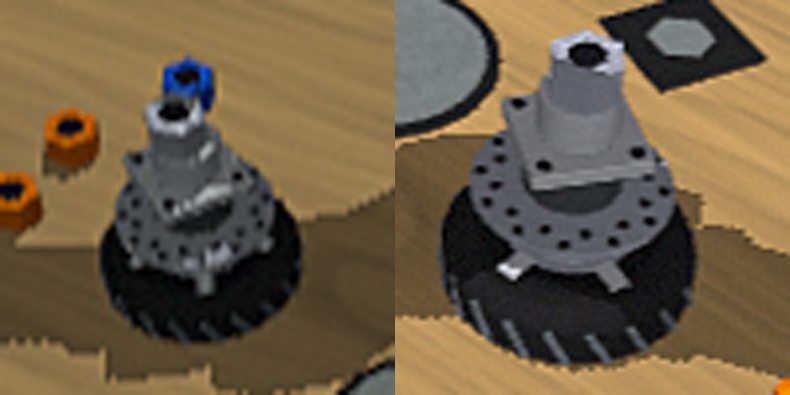

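The crop confirms it: the steel hex nut sits on top of the stack and the look-alikes lie on the bench. Next I move above the stack.

drive_tool:
  moves:
    - [[14,-13,-5],[0,0,0],0]
    - [[27,-25,-9],[0,0,0],0]
    - [[27,-25,-9],[0,0,0],0]
    - [[27,-25,-9],[0,0,0],0]
    - [[27,-25,-9],[0,0,0],0]
    - [[27,-25,-9],[0,0,0],0]
    - [[27,-25,-9],[0,0,0],0]
    - [[27,-25,-9],[0,0,0],0]
    - [[27,-25,-9],[0,0,0],0]
    - [[27,-25,-9],[0,0,0],0]
    - [[14,-13,-5],[0,0,0],0]
    - [[0,0,0],[0,0,0],0]
  newtons: 20

```text
time_s: 1.1
tool_pos: [0.4222, -0.2327, 0.3066]
tool_rot: [179.9, -0.1, 26.7]
force: [-0.3, 0.4, -0.7]
grip_width: 0.087
grasp_force: 0.0
```

```bash
cat >> h.py <<'E'
from scipy.spatial.transform import Rotation as Ro
def plan(o,xyz,yaw):
    "shift in tool axes (mm) and turn about tool z (rad) to reach a tool-down pose"
    R=Ro.from_euler("xyz",o["tool_rot"],degrees=True)
    s=R.inv().apply(np.array(xyz)-o["tool_pos"])*1000
    dy=(yaw-o["tool_rot"][2]+90)%180-90
    t=(R.inv()*Ro.from_euler("xyz",[180,0,o["tool_rot"][2]+dy],degrees=True)).as_rotvec()
    print("pos",o["tool_pos"],"rot",o["tool_rot"],"t",o["time_s"],"| shift",np.round(s,1),"turn",np.round(t,3),"q7",o["qpos"][6])
E
python3 - <<'E'
from h import *
from cell import env
o=env.get_obs();print(o["tool_pos"],o["tool_rot"],o["qpos"])
c=env.get_calibration("wrist");p,d=env.read_camera("wrist");cv2.imwrite("pics/w1.png",p);np.savez("pics/w1.npz",d=d,c=np.array([c["fx"],c["fy"],c["cx"],c["cy"]]),T=c["T"])
print(c["fx"],c["T"])
print(cast(env.get_calibration("side"),[388.9,243.4],.161),cast(env.get_calibration("scene"),[268.2,156.3],.161))
E
```

```text
[ 0.4222 -0.2327  0.3066] [179.9245  -0.1376  26.7499] [ 46.5391  -3.3754 -19.6825  96.8605  -1.205   86.1765 -36.2846]
336.2268644830607 [[ 0.451  -0.8601 -0.2386  0.4871]
 [-0.8925 -0.4344 -0.1211 -0.199 ]
 [ 0.0005  0.2676 -0.9635  0.4778]
 [ 0.      0.      0.      1.    ]]
[[ 0.4259 -0.2248  0.161 ]] [[ 0.427  -0.2214  0.161 ]]
```

View pics/w1.png

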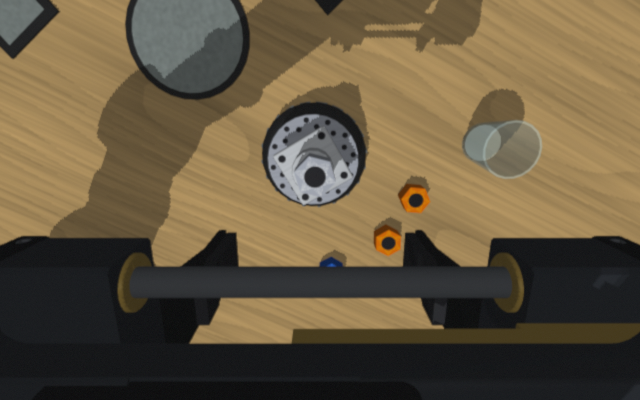

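The wrist view shows the nut hole at (315,177), the flange around (315,165), the disc rim around (315,150), and the jar at (505,148).

```bash
python3 - <<'E'
from h import *
z=np.load("pics/w1.npz");d=z["d"];c=dict(zip(["fx","fy","cx","cy"],z["c"]),T=z["T"])
P=depthpts(c,d);im=cv2.imread("pics/w1.png");roi=np.zeros(d.shape,bool);roi[90:220,250:380]=1
for n,lo,hi,zt in(("nut",.152,.17,.161),("plate",.104,.118,.111),("disc",.066,.08,.073),("tyre",.03,.048,.04)):
    m=(roi&(P[...,2]>lo)&(P[...,2]<hi)).astype(np.uint8)
    cs,_=cv2.findContours(m,cv2.RETR_EXTERNAL,cv2.CHAIN_APPROX_NONE)
    ct=np.vstack(cs)[:,0]
    h=cv2.convexHull((cast(c,ct,zt)[:,:2]*1000).astype(np.float32))
    print(n,m.sum(),np.median(P[m>0][:,2]) if m.any() else 0,"rect",cv2.minAreaRect(h),"circ",cv2.minEnclosingCircle(h))
# hole
g=cv2.cvtColor(im,cv2.COLOR_BGR2GRAY)
m=((g<70)&(P[...,2]<1)).astype(np.uint8)[165:190,302:328]
cs,_=cv2.findContours(m,cv2.RETR_EXTERNAL,cv2.CHAIN_APPROX_NONE)
ct=max(cs,key=cv2.contourArea)[:,0]+[302,165];e=cv2.fitEllipse(ct)
print("hole",e,cast(c,e[0],.161))
C=cv2.resize(im[100:210,255:375],(720,660)[:1]*1+(600,),interpolation=cv2.INTER_CUBIC) if 0 else cv2.resize(im[110:210,260:370],None,fx=5.5,fy=5.5,interpolation=cv2.INTER_CUBIC)
cv2.imwrite("pics/crop2.png",C)
E
```

```text
nut 1249 0.1616247184668339 rect ((424.862548828125, -224.69778442382812), (36.50899887084961, 41.304969787597656), 71.63327026367188) circ ((425.05584716796875, -224.58828735351562), 20.881057739257812)
plate 1895 0.11147167194400187 rect ((423.9792785644531, -221.8778533935547), (66.06925964355469, 65.75505828857422), 57.09345626831055) circ ((424.0340576171875, -221.80165100097656), 45.266231536865234)
disc 2821 0.07359880143202319 rect ((423.63916015625, -220.7696075439453), (107.40250396728516, 108.35975646972656), 26.804269790649414) circ ((423.763427734375, -221.00717163085938), 54.89249801635742)
tyre 2161 0.03727828181089726 rect ((423.8710632324219, -220.9987335205078), (136.4114990234375, 137.0348358154297), 25.312868118286133) circ ((424.0589294433594, -221.33433532714844), 69.51851654052734)
hole ((314.4825744628906, 176.61000061035156), (18.858482360839844, 19.11382293701172), 76.8345718383789) [[ 0.4243 -0.2246  0.161 ]]
```

View pics/crop2.png

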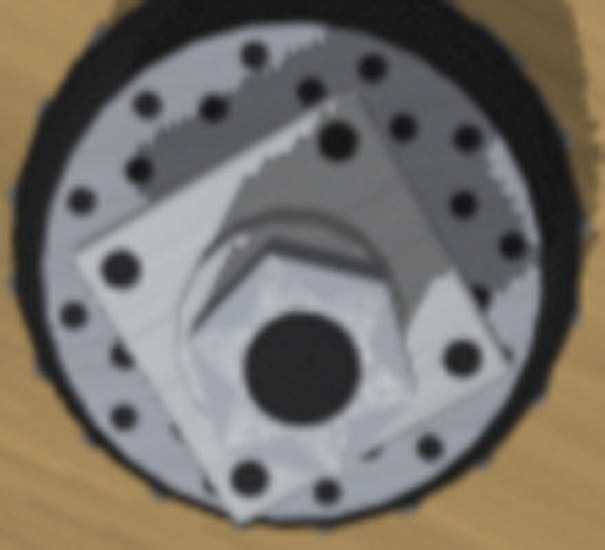

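Heights and sizes match the given ones, with nut flats at 71.6° and the flange at 57.1° against a pad angle of 64.5°. I'll plan the nut grasp with the tips at 0.140 so they clear the 44 mm boss.

```bash
python3 - <<'E'
from h import *
from cell import env
o=env.get_obs();plan(o,[.4246,-.2247,.162],41.6)
c=env.get_calibration("wrist");print("jar rim",cast(c,[512,149],.08),"blue",cast(c,[331,262],.024),"keys",cast(env.get_calibration("scene"),[332,277],.02))
E
```

```text
pos [ 0.4206 -0.2358  0.3057] rot [179.9195  -0.025   26.5344] t 1.15 | shift [  8.5  -8.4 143.7] turn [ 0.001 -0.    -0.263] q7 -36.200189651265205
jar rim [[ 0.5405 -0.4279  0.08  ]] blue [[ 0.2907 -0.318   0.024 ]] keys [[0.6744 0.1369 0.02  ]]
```

drive_tool:
  moves:
    - [[8.5,-8.4,15],[0,0,0],0]
    - [[0,0,20],[0,0,-0.066],0]
    - [[0,0,20],[0,0,-0.066],0]
    - [[0,0,20],[0,0,-0.066],0]
    - [[0,0,10],[0,0,-0.065],0]
    - [[0,0,0],[0,0,0],0]
    - [[0,0,0],[0,0,0],0]
    - [[0,0,0],[0,0,0],0]

```text
time_s: 1.82
tool_pos: [0.4234, -0.2279, 0.2206]
tool_rot: [180.0, -0.0, 41.1]
force: [-0.0, -0.1, -0.0]
grip_width: 0.0872
grasp_force: 0.0
```

```bash
python3 - <<'E'
from h import *
from cell import env
o=env.get_obs();plan(o,[.4246,-.2247,.162],41.6)
c=env.get_calibration("wrist");p,d=env.read_camera("wrist");cv2.imwrite("pics/w2.png",p)
P=depthpts(c,d)
m=((P[...,2]>.152)&(P[...,2]<.17)).astype(np.uint8)
n,l,s,ce=cv2.connectedComponentsWithStats(m)
for i in range(1,n):
    if s[i,4]>300:
        cs,_=cv2.findContours((l==i).astype(np.uint8),cv2.RETR_EXTERNAL,cv2.CHAIN_APPROX_NONE)
        print(ce[i],s[i,4],cv2.minAreaRect((cast(c,np.vstack(cs)[:,0],.161)[:,:2]*1000).astype(np.float32)))
E
```

```text
pos [ 0.4234 -0.2279  0.2206] rot [179.9533  -0.0079  41.1261] t 1.8167 | shift [ 3.  -1.6 58.6] turn [ 0.001 -0.    -0.008] q7 -23.05670726924148
[319.0841 203.5879] 2235 ((425.026611328125, -224.08444213867188), (42.68886184692383, 35.948448181152344), 42.273067474365234)
```

drive_tool:
  moves:
    - [[3.7,-1.8,10],[0,0,-0.02],0]
    - [[0,0,20],[0,0,0],0]
    - [[0,0,16],[0,0,0],0]
    - [[0,0,8],[0,0,0],0]
    - [[0,0,4],[0,0,0],0]
    - [[0,0,0],[0,0,0],0]
    - [[0,0,0],[0,0,0],0.7]
    - [[0,0,0],[0,0,0],0.7]
    - [[0,0,0],[0,0,0],0.7]
    - [[0,0,0],[0,0,0],0.7]
    - [[0,0,0],[0,0,0],0.7]
    - [[0,0,0],[0,0,0],0.7]
  newtons: 20

```text
time_s: 2.87
tool_pos: [0.4251, -0.2232, 0.1623]
tool_rot: [180.0, -0.0, 42.4]
force: [-0.5, -0.0, 0.4]
grip_width: 0.0553
grasp_force: 0.0
```

drive_tool:
  moves:
    - [[0,0,0],[0,0,0],0.8]
    - [[0,0,0],[0,0,0],0.8]
    - [[0,0,0],[0,0,0],0.8]
    - [[0,0,0],[0,0,0],0.8]
    - [[0,0,0],[0,0,0],0.8]
    - [[0,0,0],[0,0,0],0.8]
    - [[0,0,0],[0,0,0],0.8]

```text
time_s: 3.45
tool_pos: [0.4249, -0.2231, 0.162]
tool_rot: [180.0, 0.0, 42.4]
force: [0.0, 0.4, -0.9]
grip_width: 0.0184
grasp_force: 0.0
```

```bash
python3 - <<'E'
from h import *
from cell import env
o=env.get_obs();plan(o,[.6412,-.1346,.23],42);print(o["force"],o["grip_width"],o["grasp_force"])
E
```

```text
pos [ 0.4249 -0.2231  0.162 ] rot [179.9963   0.0043  42.4473] t 3.45 | shift [219.3  80.7 -68. ] turn [0.    0.    0.008] q7 -23.06563577475234
[ 0.0285  0.4485 -0.8726] 0.018408539720516107 0.0
```

The fingers closed to 18 mm with no grip force, so they missed the nut. I'll look.

```bash
python3 - <<'E'
from h import *
from cell import env
ims=[]
for n,r in(("wrist",(80,400,100,540)),("side",(180,330,330,530))):
    p,d=env.read_camera(n);a=p[r[0]:r[1],r[2]:r[3]];ims.append(cv2.resize(a,(395,int(395*a.shape[0]/a.shape[1])),interpolation=cv2.INTER_CUBIC))
h=max(i.shape[0] for i in ims)
cv2.imwrite("pics/chk1.png",np.hstack([cv2.copyMakeBorder(i,0,h-i.shape[0],0,0,0) for i in ims]))
E
```

```text
(no output)
```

View pics/chk1.png

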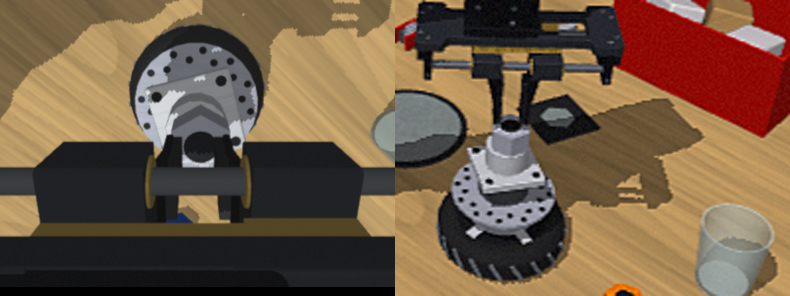

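The wrist view shows the fingers overlapping the nut's sides at (185,145) and (218,145). The side view shows the tips ending at the nut's top face, (512,120). The tips are either above or behind it, so I'll measure their depth.

```bash
python3 - <<'E'
from h import *
from cell import env
o=env.get_obs();print(o["tool_pos"],o["grip_width"])
c=env.get_calibration("side");p,d=env.read_camera("side");P=depthpts(c,d)
print("TCP px",proj(c,o["tool_pos"]),"tip px",proj(c,o["tool_pos"]-[0,0,.022]))
for u,v in[(382,232),(382,236),(382,238),(396,226),(396,232),(396,236),(389,243),(383,249),(389,255)]: print(u,v,P[v,u],p[v,u])
cw=env.get_calibration("wrist");p,d=env.read_camera("wrist");Q=depthpts(cw,d)
print("wrist TCP px",proj(cw,o["tool_pos"]),"tip",proj(cw,o["tool_pos"]-[0,0,.022]))
m=((Q[...,2]>.152)&(Q[...,2]<.17)).astype(np.uint8)
n,l,s,ce=cv2.connectedComponentsWithStats(m)
for i in range(1,n):
    if s[i,4]>100:print(ce[i],s[i])
for v in range(190,290,8): print(v,[tuple(np.round(Q[v,u]*1000).astype(int)) for u in(290,300,323,345,355)])
E
```

```text
[ 0.4249 -0.2231  0.1621] 0.017877609982342193
TCP px [387.9467 242.8152] tip px [387.3046 251.312 ]
382 232 [ 0.4099 -0.2182  0.1946] [25 20 18]
382 236 [ 0.4081 -0.2202  0.1868] [16 13 16]
382 238 [ 0.4088 -0.22    0.1813] [25 22 21]
396 226 [ 0.4287 -0.2365  0.209 ] [27 22 21]
396 232 [ 0.428  -0.2382  0.1957] [20 20 19]
396 236 [ 0.4275 -0.2394  0.1869] [14 16 15]
389 243 [ 0.428  -0.2234  0.16  ] [12  6  9]
383 249 [ 0.4082 -0.2248  0.1567] [141 130 128]
389 255 [ 0.4106 -0.2389  0.1482] [120 112 110]
wrist TCP px [321.7059 242.2957] tip [321.5805 227.9451]
[321.8458 234.6381] [ 291  204   66   63 2451]
190 [(np.int64(423), np.int64(-196), np.int64(112)), (np.int64(428), np.int64(-201), np.int64(116)), (np.int64(441), np.int64(-209), np.int64(131)), (np.int64(448), np.int64(-224), np.int64(112)), (np.int64(453), np.int64(-228), np.int64(112))]
198 [(np.int64(418), np.int64(-200), np.int64(111)), (np.int64(429), np.int64(-201), np.int64(137)), (np.int64(440), np.int64(-211), np.int64(141)), (np.int64(445), np.int64(-225), np.int64(121)), (np.int64(448), np.int64(-233), np.int64(1
[... 2000 characters left out ...]
), np.int64(255)), (np.int64(445), np.int64(-197), np.int64(256)), (np.int64(449), np.int64(-201), np.int64(256)), (np.int64(453), np.int64(-205), np.int64(256)), (np.int64(454), np.int64(-207), np.int64(255))]
278 [(np.int64(443), np.int64(-196), np.int64(258)), (np.int64(444), np.int64(-197), np.int64(258)), (np.int64(448), np.int64(-202), np.int64(258)), (np.int64(452), np.int64(-206), np.int64(258)), (np.int64(454), np.int64(-208), np.int64(258))]
286 [(np.int64(441), np.int64(-197), np.int64(259)), (np.int64(443), np.int64(-199), np.int64(258)), (np.int64(447), np.int64(-203), np.int64(259)), (np.int64(450), np.int64(-207), np.int64(258)), (np.int64(452), np.int64(-209), np.int64(258))]
```

The nut hasn't moved. The fingertips really sit near z≈0.17, above the TCP rather than 22 mm ahead of it. I'll measure the tip height properly.

```bash
python3 - <<'E'
from h import *
from cell import env
o=env.get_obs();R=Ro.from_euler("xyz",o["tool_rot"],degrees=True)
for n in("side","wrist","scene"):
    c=env.get_calibration(n);p,d=env.read_camera(n);P=depthpts(c,d)
    T=(P-o["tool_pos"])@R.as_matrix()*1000   # tool axes, mm
    dark=p.max(2)<60
    for s in(-1,1):
        m=dark&(abs(T[...,0])<16)&(s*T[...,1]>5)&(s*T[...,1]<45)&(T[...,2]>-60)&(T[...,2]<40)&(d>0)
        t=T[m];
        if len(t)>5:
            q=t[np.argsort(-t[:,2])]; print(n,s,len(t)); print(q[:12:2])
E
```

```text
side -1 110
[[  8.5812  -5.4085   2.3223]
 [ -2.6717  -5.8712   1.1218]
 [ -1.02    -7.8691  -0.0355]
 [ -0.988   -5.8792  -0.0936]
 [ -8.798  -10.5618  -8.6206]
 [ -8.2808 -12.62   -10.6445]]
side 1 154
[[-3.5926  8.0766  2.3512]
 [-1.3642  6.1503  1.6564]
 [ 7.8171  8.5458  1.1435]
 [-2.705   9.9803  0.4255]
 [ 0.1388 10.1024  0.1302]
 [-5.0553  7.7702 -1.3551]]
wrist -1 1316
[[-4.8492 -6.4863  1.8532]
 [-4.6729 -7.5875  1.462 ]
 [-3.4398 -5.3508  1.4103]
 [ 2.5593 -8.0697  1.3364]
 [-5.1496 -7.025   1.1827]
 [ 1.5526 -7.5125  0.9112]]
wrist 1 1351
[[-2.5168  8.009   2.0835]
 [-8.2647  5.2572  1.38  ]
 [-2.7848  7.979   1.3278]
 [-6.386   7.4677  1.2754]
 [-7.5614  8.0378  1.1899]
 [-5.7091  6.8957  1.1213]]
scene -1 41
[[ 11.3437 -13.2073  14.2753]
 [ -3.4572  -7.0422   2.6253]
 [  7.7887 -12.6903  -6.2606]
 [ 11.0752  -9.5412 -14.8289]
 [ 15.2199 -15.7615 -16.9546]
 [ 10.7459 -10.0727 -19.0068]]
scene 1 33
[[  1.5725   7.8802   3.283 ]
 [ -6.0784   6.1832   1.4223]
 [  9.0194  11.191   -9.3105]
 [ 15.6595  14.9423 -16.5443]
 [ 12.4545  10.3307 -21.5364]
 [ 12.2235  13.5804 -22.2117]]
```

```bash
python3 - <<'E'
from h import *
z=np.load("pics/w1.npz");d=z["d"];c=dict(zip(["fx","fy","cx","cy"],z["c"]),T=z["T"])
P=depthpts(c,d);R=Ro.from_euler("xyz",[179.92,-.14,26.75],degrees=True)
T=(P-[.4222,-.2327,.3066])@R.as_matrix()*1000
for s in(-1,1):
    m=(abs(T[...,0])<25)&(s*T[...,1]>30)&(s*T[...,1]<70)&(T[...,2]>-60)&(T[...,2]<60)&(d>0)
    t=T[m];q=t[np.argsort(-t[:,2])];print(len(t));print(q[::60][:10])
E
```

```text
1911
[[ 10.1672 -50.5024  -8.3412]
 [ 10.0297 -50.8559 -10.7895]
 [  8.6607 -48.3771 -12.7863]
 [ 10.5325 -50.6943 -14.7534]
 [ -3.9155 -44.2785 -16.4725]
 [  4.7115 -44.1453 -18.6021]
 [  5.5359 -44.1099 -20.4303]
 [ 10.0067 -49.5075 -22.3312]
 [  7.2543 -43.9585 -24.2409]
 [  8.593  -46.1804 -26.0926]]
1926
[[ 10.0948  51.465   -7.8116]
 [  6.8608  42.6789 -10.7809]
 [ 10.3162  51.6015 -12.5369]
 [ 10.5669  51.4966 -14.5034]
 [ 10.7534  50.4549 -16.2839]
 [  6.9083  42.7715 -18.4941]
 [  9.2519  47.4719 -20.2563]
 [ 10.5496  51.6173 -22.0799]
 [  8.7861  45.5109 -23.9533]
 [ 10.7006  51.3085 -25.9945]]
```

The tips lie 8 mm behind the reported TCP, both when open and closed. So the true tip height is TCP z + 8 mm, and I'll plan with that from here. For the nut, TCP z is 0.132.

drive_tool:
  moves:
    - [[0,0,-10],[0,0,0],0.3]
    - [[0,0,0],[0,0,0],0.3]
    - [[0,0,0],[0,0,0],0.3]
    - [[0,0,0],[0,0,0],0.3]
    - [[0,0,0],[0,0,0],0.3]
    - [[0,0,0],[0,0,0],0.3]
    - [[0,0,0],[0,0,0],0.3]
    - [[0,0,0],[0,0,0],0.3]
    - [[0,0,0],[0,0,0],0.3]
    - [[0,0,0],[0,0,0],0.3]

```text
time_s: 4.63
tool_pos: [0.4249, -0.2231, 0.172]
tool_rot: [-180.0, 0.0, 42.4]
force: [-0.4, 0.2, 0.3]
grip_width: 0.0605
grasp_force: 0.0
```

drive_tool:
  moves:
    - [[0.7,0.7,12],[0,0,0],0.3]
    - [[0,0,12],[0,0,0],0.3]
    - [[0,0,10],[0,0,0],0.3]
    - [[0,0,6],[0,0,0],0.3]
    - [[0,0,0],[0,0,0],0.3]
    - [[0,0,0],[0,0,0],0.8]
    - [[0,0,0],[0,0,0],0.8]
    - [[0,0,0],[0,0,0],0.8]
    - [[0,0,0],[0,0,0],0.8]
    - [[0,0,0],[0,0,0],0.8]
    - [[0,0,0],[0,0,0],0.8]
    - [[0,0,0],[0,0,0],0.8]

```text
time_s: 5.63
tool_pos: [0.4262, -0.2234, 0.1325]
tool_rot: [179.9, -0.0, 42.4]
force: [0.1, 1.0, 1.1]
grip_width: 0.0359
grasp_force: 20.0
```

Nut gripped at 35.9 mm. I'll carry it to its pad.

drive_tool:
  moves:
    - [[0,0,-10],[0,0,0],0.8]
    - [[0,0,-25],[0,0,0],0.8]
    - [[16,6,-10],[0,0,0],0.8]
    - [[31,11,0],[0,0,0],0.8]
    - [[32,11.5,5],[0,0,0],0.8]
    - [[32,11.5,10],[0,0,0],0.8]
    - [[32,11.5,15],[0,0,0],0.8]
    - [[32,11.5,15],[0,0,0],0.8]
    - [[28,10,15],[0,0,0],0.8]
    - [[17,6.4,15],[0,0,0],0.8]
    - [[0,0,15],[0,0,0],0.8]
    - [[0,0,0],[0,0,0],0.8]

```text
time_s: 6.63
tool_pos: [0.6401, -0.1316, 0.0832]
tool_rot: [-179.6, 0.2, 42.6]
force: [-2.0, -1.2, -2.2]
grip_width: 0.0357
grasp_force: 20.0
```

```bash
python3 - <<'E'
from h import *
from cell import env
o=env.get_obs();plan(o,[.6422,-.1337,-.0005],42.4)
p,d=env.read_camera("wrist");cv2.imwrite("pics/w3.png",p)
E
```

```text
pos [ 0.6401 -0.1316  0.0832] rot [-179.6468    0.191    42.5636] t 6.6333 | shift [ 0.4  3.5 83.7] turn [-0.006  0.003  0.003] q7 -46.503481535565484
```

View pics/w3.png

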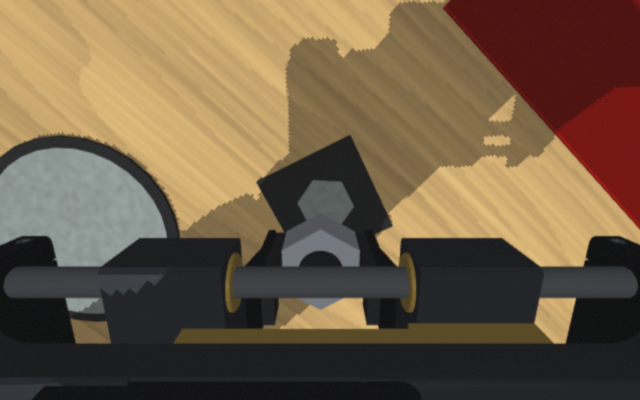

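The held nut is at (322,255), the pad cut-out at (327,207), and a red bin at the upper right. I'll check its clearance and the cut-out position from here.

```bash
python3 - <<'E'
from h import *
from cell import env
o=env.get_obs();plan(o,[.6422,-.1337,-.0005],42.4)
c=env.get_calibration("wrist");p,d=env.read_camera("wrist");P=depthpts(c,d)
R=Ro.from_euler("xyz",o["tool_rot"],degrees=True);T=(P-o["tool_pos"])@R.as_matrix()*1000
red=(p[...,2]>60)&(p[...,1]<40)&(d>0)&(np.arange(640)[None]>400)
t=T[red];print("bin tool x,y range",t.min(0),t.max(0),"zmax",P[red][:,2].max());print("within |y|<110: min x",t[t[:,1]<110][:,0].min() if (t[:,1]<110).any() else None)
m=np.zeros((402,642),np.uint8);cv2.floodFill(p.copy(),m,(327,207),0,(12,)*3,(12,)*3,cv2.FLOODFILL_FIXED_RANGE|cv2.FLOODFILL_MASK_ONLY|4)
cs,_=cv2.findContours(m[1:-1,1:-1],0,cv2.CHAIN_APPROX_NONE);ct=max(cs,key=cv2.contourArea)[:,0]
w=cast(c,ct,.004)[:,:2]*1000;print("cutout",len(ct),w.min(0),w.max(0));print(cv2.minAreaRect(w.astype(np.float32)))
n=(P[...,2]>.08+.0265)&(P[...,2]<.125)&(abs(T[...,0])<25)&(abs(T[...,1])<17);print("nut top z",np.median(P[n][:,2]),T[n].min(0),T[n].max(0),n.sum())
E
```

```text
pos [ 0.6402 -0.1328  0.085 ] rot [-179.7626    0.172    42.479 ] t 6.6833 | shift [ 1.1  2.3 85.5] turn [-0.004  0.003  0.001] q7 -46.48806511895562
bin tool x,y range [-22.032   80.1302 -37.7792] [139.8937 253.1424  83.1732] zmax 0.12197170256734724
within |y|<110: min x 106.75951918265378
cutout 140 [ 621.0962 -154.3567] [ 660.736  -115.5719]
((641.4784545898438, -133.88983154296875), (33.496063232421875, 41.58197784423828), 36.580326080322266)
nut top z 0.1137657221336968 [-23.0976 -16.9609 -31.0882] [ 19.0256  16.9725 -21.6075] 2670
```

drive_tool:
  moves:
    - [[1,1,15],[0,0,0],0.8]
    - [[0,0,25],[0,0,0],0.8]
    - [[0,0,20],[0,0,0],0.8]
    - [[0,0,10],[0,0,0],0.8]
    - [[0,0,0],[0,0,0],0.8]
    - [[0,0,0],[0,0,0],0.8]
    - [[0,0,0],[0,0,0],0.8]

```text
time_s: 7.32
tool_pos: [0.6444, -0.1337, 0.0187]
tool_rot: [179.9, -0.1, 42.4]
force: [0.5, 0.2, -1.3]
grip_width: 0.036
grasp_force: 20.0
```

```bash
python3 - <<'E'
from h import *
from cell import env
o=env.get_obs();plan(o,[.6427,-.1333,-.0005],42.4);print(o["force"])
E
```

```text
pos [ 0.6444 -0.1337  0.0187] rot [179.8675  -0.085   42.4191] t 7.3167 | shift [-1.  -1.5 19.2] turn [ 0.002 -0.001  0.   ] q7 -47.94226471996455
[ 0.4555  0.2127 -1.2862]
```

drive_tool:
  moves:
    - [[-1,-1.5,7],[0,0,0],0.8]
    - [[0,0,6],[0,0,0],0.8]
    - [[0,0,4],[0,0,0],0.8]
    - [[0,0,1.5],[0,0,0],0.8]
    - [[0,0,0],[0,0,0],0.8]
    - [[0,0,0],[0,0,0],0.8]

```text
time_s: 7.82
tool_pos: [0.6414, -0.1329, -0.0006]
tool_rot: [180.0, 0.0, 42.4]
force: [-2.7, -0.1, 4.2]
grip_width: 0.0361
grasp_force: 20.0
```

Contact at about 4 N. Release, rise, then head back above the stack.

drive_tool:
  moves:
    - [[0,0,0],[0,0,0],0.35]
    - [[0,0,0],[0,0,0],0.35]
    - [[0,0,0],[0,0,0],0.35]
    - [[0,0,0],[0,0,0],0.35]
    - [[0,0,-6],[0,0,0],0.3]
    - [[0,0,-20],[0,0,0],0.3]
    - [[0,0,-35],[0,0,0],0.3]
    - [[0,0,-35],[0,0,0],0.3]
    - [[0,0,-35],[0,0,0],0.3]
    - [[-15,-5,-35],[0,0,0],0.3]
    - [[0,0,0],[0,0,0],0.3]
    - [[0,0,0],[0,0,0],0.3]

```text
time_s: 8.82
tool_pos: [0.6284, -0.1402, 0.168]
tool_rot: [179.7, -0.1, 42.4]
force: [-0.0, 0.1, -1.2]
grip_width: 0.0608
grasp_force: 0.0
```

```bash
cat >> h.py <<'E'
def layer(c,p,d,lo,hi,zt,near,r,extra=None):
    P=depthpts(c,d);m=(P[...,2]>lo)&(P[...,2]<hi)&(np.hypot(P[...,0]-near[0],P[...,1]-near[1])<r)&(d>0)
    m=m.astype(np.uint8);cs,_=cv2.findContours(m,0,cv2.CHAIN_APPROX_NONE)
    if not cs: return print("none")
    h=cv2.convexHull((cast(c,np.vstack(cs)[:,0],zt)[:,:2]*1000).astype(np.float32))
    print("px",m.sum(),"z",np.median(P[m>0][:,2]),"rect",cv2.minAreaRect(h),"circ",cv2.minEnclosingCircle(h))
E
python3 - <<'E'
from h import *
from cell import env
o=env.get_obs();plan(o,[.424,-.222,.2],57.4)
c=env.get_calibration("wrist");p,d=env.read_camera("wrist");cv2.imwrite("pics/w4.png",p)
layer(c,p,d,.02,.04,.028,(.6412,-.1346),.04)
g=p[...,1];layer(c,p,d,-.01,.012,.004,(.6412,-.1346),.08)
E
```

```text
pos [ 0.6284 -0.1402  0.168 ] rot [179.6902  -0.1482  42.3853] t 8.8167 | shift [-206.1  -77.2  -32.9] turn [ 0.006 -0.002 -0.262] q7 -44.21999168704644
px 1297 z 0.028564201718420723 rect ((639.296142578125, -133.5817413330078), (41.1005744934082, 35.828643798828125), 43.42788314819336) circ ((639.2965087890625, -133.87388610839844), 20.7658634185791)
px 17846 z 0.0008673206481374929 rect ((641.376708984375, -134.3596649169922), (157.49169921875, 158.5148162841797), 42.45294952392578) circ ((641.5125732421875, -134.43637084960938), 79.53287506103516)
```

View pics/w4.png

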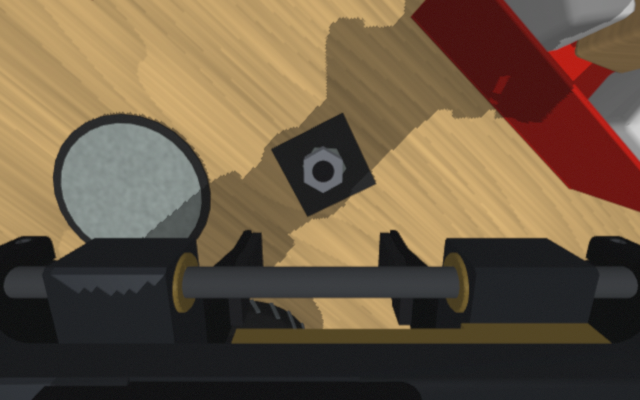

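The nut sits upright on its pad at (323,172). I'll compare its centre with the pad's in this same image.

```bash
python3 - <<'E'
from h import *
from cell import env
c=env.get_calibration("wrist");p,d=env.read_camera("wrist");P=depthpts(c,d)
m=np.zeros(d.shape,np.uint8);m[100:230,260:390]=p[100:230,260:390].max(2)<52
n,l,s,ce=cv2.connectedComponentsWithStats(m);i=l[150,300];print(i,s[i])
cs,_=cv2.findContours((l==i).astype(np.uint8),0,cv2.CHAIN_APPROX_NONE)
print("pad",cv2.minAreaRect((cast(c,np.vstack(cs)[:,0],.004)[:,:2]*1000).astype(np.float32)))
layer(c,p,d,.02,.04,.028,(.6412,-.1346),.04)
E
```

```text
1 [ 273  113  104  103 4482]
pad ((640.1204223632812, -134.5590057373047), (78.36907196044922, 78.35004425048828), 69.0127182006836)
px 1320 z 0.028603290056615466 rect ((639.6873168945312, -133.69192504882812), (41.67848205566406, 35.74940490722656), 41.81505584716797) circ ((639.4537963867188, -133.45223999023438), 20.854108810424805)
```

The nut is centred within about 1 mm. Next is the flange bearing.

drive_tool:
  moves:
    - [[-16,-6,-10],[0,0,0],0.3]
    - [[-31,-11.5,-10],[0,0,0],0.3]
    - [[-33,-12.5,-10],[0,0,0],0.3]
    - [[-33,-12.5,0],[0,0,0],0.3]
    - [[-33,-12.5,0],[0,0,0],0.3]
    - [[-33,-12.5,0],[0,0,0],0.3]
    - [[-19,-7,0],[0,0,0],0.3]
    - [[-8,-2.7,0],[0,0,0],0.3]
    - [[0,0,0],[0,0,0],0.3]
    - [[0,0,0],[0,0,0],0.3]
    - [[0,0,0],[0,0,0],0.3]

```text
time_s: 9.83
tool_pos: [0.4243, -0.2202, 0.1941]
tool_rot: [-180.0, -0.0, 42.6]
force: [0.6, 0.4, 0.7]
grip_width: 0.0607
grasp_force: 0.0
```

```bash
cat > look.py <<'E'
from h import *
from cell import env
import sys
def see(name=None):
    o=env.get_obs();c=env.get_calibration("wrist");p,d=env.read_camera("wrist")
    if name: cv2.imwrite(f"pics/{name}.png",p)
    return o,c,p,d
E
python3 - <<'E'
from look import *
o,c,p,d=see("w5")
S=(.424,-.222)
layer(c,p,d,.13,.145,.137,S,.04)
layer(c,p,d,.104,.118,.111,S,.06)
layer(c,p,d,.066,.08,.073,S,.07)
layer(c,p,d,.03,.048,.04,S,.08)
plan(o,[.424,-.222,.106],42.4)
E
```

```text
px 2831 z 0.13740148625325074 rect ((424.58831787109375, -221.58236694335938), (44.21194839477539, 42.80585479736328), 23.844327926635742) circ ((424.461181640625, -221.0999298095703), 22.484363555908203)
px 3720 z 0.11140811965898922 rect ((424.3797607421875, -221.3606414794922), (66.54692077636719, 65.56597900390625), 56.971282958984375) circ ((424.2938232421875, -221.44833374023438), 45.433597564697266)
px 4731 z 0.07353779135033767 rect ((423.8933410644531, -220.84486389160156), (107.96902465820312, 108.91040802001953), 42.66853713989258) circ ((423.9837341308594, -220.82937622070312), 54.8955192565918)
px 3132 z 0.03762133616808541 rect ((432.1803283691406, -212.32777404785156), (115.3070068359375, 137.45420837402344), 45.897857666015625) circ ((424.4951171875, -220.49900817871094), 69.06623840332031)
pos [ 0.4243 -0.2202  0.1941] rot [-179.9594   -0.0453   42.5774] t 9.8333 | shift [-1.6  1.2 88.1] turn [-0.001 -0.001  0.003] q7 -22.587924344510682
```

drive_tool:
  moves:
    - [[-0.8,0.9,10],[0,0,0],0.3]
    - [[0,0,20],[0,0,0],0.3]
    - [[0,0,22],[0,0,0],0.3]
    - [[0,0,20],[0,0,0],0.3]
    - [[0,0,12],[0,0,0],0.3]
    - [[0,0,3.5],[0,0,0],0.3]
    - [[0,0,0],[0,0,0],0.3]
    - [[0,0,0],[0,0,0],0.7]
    - [[0,0,0],[0,0,0],0.7]
    - [[0,0,0],[0,0,0],0.7]
    - [[0,0,0],[0,0,0],0.7]
    - [[0,0,0],[0,0,0],0.7]
  newtons: 25

```text
time_s: 10.88
tool_pos: [0.4237, -0.223, 0.108]
tool_rot: [179.9, -0.0, 42.4]
force: [0.8, -0.8, 2.1]
grip_width: 0.0436
grasp_force: 25.0
```

```bash
python3 - <<'E'
from look import *
plan(env.get_obs(),[.4184,.2105,.18],50.1)
E
```

```text
pos [ 0.4237 -0.223   0.108 ] rot [179.8844  -0.0282  42.4404] t 10.8833 | shift [ 288.6 -323.3  -72.6] turn [ 0.002 -0.    -0.134] q7 -24.097424808423906
```

drive_tool:
  moves:
    - [[0,0,-12],[0,0,0],0.7]
    - [[0,0,-25],[0,0,0],0.7]
    - [[12,-8,-28],[0,0,0],0.7]
    - [[25,-17,-8],[0,0,0],0.7]
    - [[28,-18,0],[0,0,0],0.7]
    - [[28,-18,0],[0,0,0],0.7]
    - [[28,-19,0],[0,0,0],0.7]
    - [[28,-19,0],[0,0,0],0.7]
    - [[25,-18,0],[0,0,0],0.7]
    - [[18,-19,0],[0,0,0],0.7]
    - [[16,-26,0],[0,0,0],0.7]
    - [[14,-29,0],[0,0,0],0.7]

```text
time_s: 11.88
tool_pos: [0.4577, 0.0693, 0.1797]
tool_rot: [-180.0, 0.0, 42.4]
force: [0.4, 0.6, -2.5]
grip_width: 0.0431
grasp_force: 25.0
```

drive_tool:
  moves:
    - [[14,-29,0],[0,0,0],0.7]
    - [[14,-29,0],[0,0,0],0.7]
    - [[14,-29,0],[0,0,-0.03],0.7]
    - [[14,-23,0],[0,0,-0.05],0.7]
    - [[8,-15,0],[0,0,-0.05],0.7]
    - [[0,0,0],[0,0,0],0.7]
    - [[0,0,0],[0,0,0],0.7]
    - [[0,0,0],[0,0,0],0.7]

```text
time_s: 12.55
tool_pos: [0.419, 0.2015, 0.1797]
tool_rot: [180.0, 0.1, 49.8]
force: [0.8, -0.2, -1.8]
grip_width: 0.0433
grasp_force: 25.0
```

```bash
cat >> look.py <<'E'
def held(o,c,p,d,lo,hi,zt,r):
    "layer of the held part, heights given relative to the TCP (m)"
    z=o["tool_pos"][2];layer(c,p,d,z+lo,z+hi,z+zt,o["tool_pos"],r)
E
python3 - <<'E'
from look import *
o,c,p,d=see("w6");plan(o,[.4184,.2105,.011],50.1);print(o["grip_width"],o["grasp_force"])
held(o,c,p,d,-.003,.010,.003,.06)   # plate top = bottom+10 = TCP+3
held(o,c,p,d,.023,.036,.029,.035)
E
```

```text
pos [0.419  0.2015 0.1797] rot [179.9755   0.068   49.7939] t 12.55 | shift [  6.7  -6.3 168.7] turn [ 0.     0.001 -0.005] q7 -67.09337872657035
0.04327028412196847 24.99857872724533
px 5186 z 0.18310131964726917 rect ((419.6131591796875, 203.4907989501953), (66.87303924560547, 65.2518539428711), 64.36575317382812) circ ((419.2567138671875, 203.31594848632812), 45.59242248535156)
px 4649 z 0.20905816271952926 rect ((424.0113220214844, 205.8968505859375), (49.782447814941406, 51.20972442626953), 89.26891326904297) circ ((423.48077392578125, 207.92550659179688), 32.42267608642578)
```

View pics/w6.png

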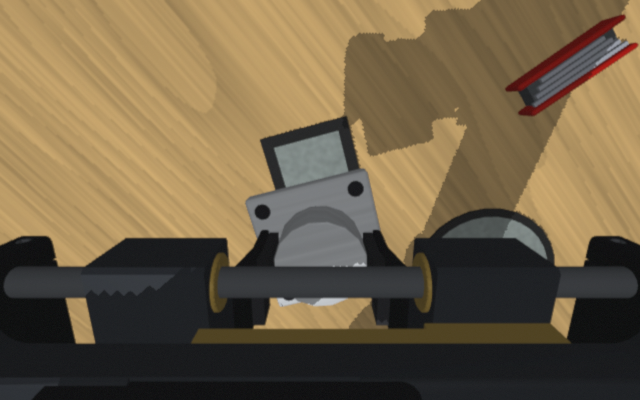

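The plate is held at 64.4°, matching the pad. I'll descend to just above it.

drive_tool:
  moves:
    - [[2.8,-3.3,12],[0,0,0],0.7]
    - [[2,-2,25],[0,0,0],0.7]
    - [[0,0,30],[0,0,0],0.7]
    - [[0,0,30],[0,0,0],0.7]
    - [[0,0,25],[0,0,0],0.7]
    - [[0,0,15],[0,0,0],0.7]
    - [[0,0,5],[0,0,0],0.7]
    - [[0,0,0],[0,0,0],0.7]
    - [[0,0,0],[0,0,0],0.7]
    - [[0,0,0],[0,0,0],0.7]

```text
time_s: 13.43
tool_pos: [0.4188, 0.2105, 0.0391]
tool_rot: [179.9, -0.1, 49.9]
force: [-0.5, 0.2, -1.4]
grip_width: 0.0435
grasp_force: 25.0
```

```bash
python3 - <<'E'
from look import *
o,c,p,d=see("w7");plan(o,[.418,.2086,.011],50);
held(o,c,p,d,-.003,.010,.003,.06)
P=depthpts(c,d)
m=((p.max(2)<60)&(abs(P[...,2])<.02)&(np.hypot(P[...,0]-.4184,P[...,1]-.2105)<.08)).astype(np.uint8)
cs,_=cv2.findContours(m,0,cv2.CHAIN_APPROX_NONE);cs=[k for k in cs if len(k)>20]
print("pad visible",cv2.minAreaRect((cast(c,np.vstack(cs)[:,0],.004)[:,:2]*1000).astype(np.float32)))
E
```

```text
pos [0.4188 0.2105 0.0391] rot [179.928   -0.106   49.8608] t 13.4333 | shift [-2.   0.6 28.1] turn [ 0.001 -0.002 -0.002] q7 -78.20079800860972
px 5180 z 0.0425239416122213 rect ((419.39825439453125, 212.4210205078125), (66.7974853515625, 65.30651092529297), 64.2821044921875) circ ((419.0963134765625, 212.6510009765625), 45.62724304199219)
pad visible ((418.95147705078125, 213.97203063964844), (83.69918823242188, 90.70885467529297), 64.59662628173828)
```

drive_tool:
  moves:
    - [[-1.8,0.6,8],[0,0,0],0.7]
    - [[0,0,9],[0,0,0],0.7]
    - [[0,0,6],[0,0,0],0.7]
    - [[0,0,4],[0,0,0],0.7]
    - [[0,0,1.5],[0,0,0],0.7]
    - [[0,0,0],[0,0,0],0.7]
    - [[0,0,0],[0,0,0],0.7]

```text
time_s: 14.07
tool_pos: [0.4164, 0.208, 0.0104]
tool_rot: [180.0, 0.2, 49.9]
force: [-6.2, -4.2, 15.2]
grip_width: 0.0436
grasp_force: 25.0
```

drive_tool:
  moves:
    - [[0,0,-1],[0,0,0],0.7]
    - [[0,0,0],[0,0,0],0.7]
    - [[0,0,0],[0,0,0],0.2]
    - [[0,0,0],[0,0,0],0.2]
    - [[0,0,0],[0,0,0],0.2]
    - [[0,0,0],[0,0,0],0.2]
    - [[0,0,-10],[0,0,0],0.2]
    - [[0,0,-30],[0,0,0],0.2]
    - [[0,0,-38],[0,0,0],0.2]
    - [[0,0,-38],[0,0,0],0.2]
    - [[0,0,-38],[0,0,0],0.2]
    - [[0,0,-15],[0,0,0],0.2]

```text
time_s: 15.07
tool_pos: [0.4192, 0.2101, 0.1853]
tool_rot: [179.7, -0.4, 49.9]
force: [1.5, 0.5, 0.2]
grip_width: 0.0697
grasp_force: 0.0
```

```bash
python3 - <<'E'
from look import *
o,c,p,d=see("w8");plan(o,[.424,-.221,.18],42)
F=(.4184,.2105);layer(c,p,d,.008,.02,.014,F,.055);layer(c,p,d,.034,.046,.040,F,.055)
P=depthpts(c,d)
m=((p.max(2)<60)&(abs(P[...,2])<.02)&(np.hypot(P[...,0]-F[0],P[...,1]-F[1])<.08)).astype(np.uint8)
cs,_=cv2.findContours(m,0,cv2.CHAIN_APPROX_NONE);cs=[k for k in cs if len(k)>20]
print("pad",cv2.minAreaRect((cast(c,np.vstack(cs)[:,0],.004)[:,:2]*1000).astype(np.float32)))
E
```

```text
pos [0.4192 0.2101 0.1853] rot [179.703   -0.3631  49.9418] t 15.0667 | shift [-326.9  281.1    4.7] turn [ 0.005 -0.007  0.139] q7 -67.71096053182119
px 2269 z 0.014459604155340477 rect ((417.2008056640625, 209.86012268066406), (66.25291442871094, 65.68238067626953), 64.37942504882812) circ ((417.1219482421875, 209.78797912597656), 45.27212905883789)
px 1556 z 0.04042923772324497 rect ((417.1160888671875, 209.76364135742188), (42.6854362487793, 42.668792724609375), 49.956031799316406) circ ((417.16607666015625, 209.85049438476562), 21.996543884277344)
pad ((417.2589416503906, 210.6044464111328), (90.34554290771484, 90.47895050048828), 64.77803039550781)
```

View pics/w8.png

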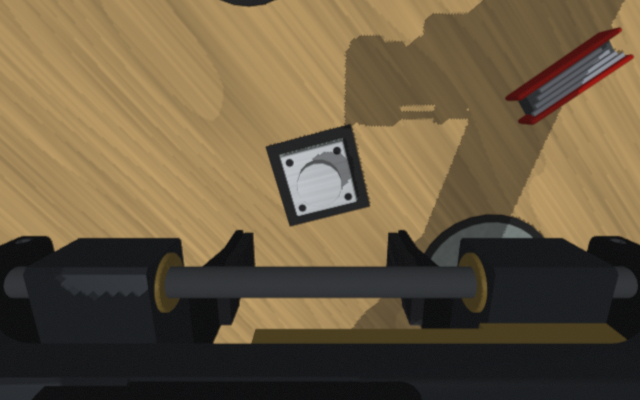

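The flange is down at (318,175), within 1 mm and 0.4° of its pad. Back to the stack for the disc.

drive_tool:
  moves:
    - [[-12,18,0],[0,0,0],0.15]
    - [[-21,32,0],[0,0,0],0.15]
    - [[-22,33,0],[0,0,0],0.15]
    - [[-22,33,0],[0,0,0],0.15]
    - [[-22,33,0],[0,0,0],0.15]
    - [[-22,33,0],[0,0,0],0.15]
    - [[-28,20,0],[0,0,0],0.15]
    - [[-31,16,0],[0,0,0],0.15]
    - [[-31,15,0],[0,0,0],0.15]
    - [[-31,15,0],[0,0,0],0.15]
    - [[-31,15,0],[0,0,0],0.15]
    - [[-31,15,0],[0,0,0],0.15]

```text
time_s: 16.12
tool_pos: [0.433, -0.2045, 0.1797]
tool_rot: [180.0, -0.0, 49.9]
force: [1.2, -0.7, 0.1]
grip_width: 0.0741
grasp_force: 0.0
```

drive_tool:
  moves:
    - [[-22,4,0],[0,0,0.03],0.15]
    - [[0,0,0],[0,0,0.07],0.15]
    - [[0,0,0],[0,0,0.04],0.15]
    - [[0,0,0],[0,0,0],0.15]
    - [[0,0,0],[0,0,0],0.15]
    - [[0,0,0],[0,0,0],0.15]

```text
time_s: 16.62
tool_pos: [0.4228, -0.2219, 0.1796]
tool_rot: [-180.0, -0.0, 42.0]
force: [0.2, -1.4, 0.6]
grip_width: 0.0738
grasp_force: 0.0
```

```bash
python3 - <<'E'
from look import *
o,c,p,d=see("w9");S=(.424,-.221)
layer(c,p,d,.095,.108,.101,S,.04)
layer(c,p,d,.066,.08,.073,S,.07)
layer(c,p,d,.03,.048,.04,S,.08)
plan(o,[.424,-.221,.068],42)
E
```

```text
px 3641 z 0.10142287454381216 rect ((424.30291748046875, -220.57818603515625), (54.169498443603516, 52.78571701049805), 17.82262420654297) circ ((424.5433349609375, -220.4678497314453), 27.34920310974121)
px 8705 z 0.07354363877157044 rect ((424.05450439453125, -220.9397735595703), (108.10233306884766, 108.95655822753906), 42.031192779541016) circ ((423.95758056640625, -220.90708923339844), 54.865325927734375)
px 3356 z 0.03762722809791033 rect ((431.9954528808594, -213.95960998535156), (117.4688949584961, 136.23008728027344), 41.42179489135742) circ ((424.6917419433594, -220.32083129882812), 69.024658203125)
pos [ 0.4228 -0.2219  0.1796] rot [-179.9981   -0.       41.9783] t 16.6167 | shift [  1.5   0.2 111.6] turn [-0. -0. -0.] q7 -23.143030460286266
```

drive_tool:
  moves:
    - [[1.8,0.1,12],[0,0,0],0.15]
    - [[0,0,25],[0,0,0],0.15]
    - [[0,0,28],[0,0,0],0.15]
    - [[0,0,25],[0,0,0],0.15]
    - [[0,0,14],[0,0,0],0.15]
    - [[0,0,6],[0,0,0],0.15]
    - [[0,0,0],[0,0,0],0.2]
    - [[0,0,0],[0,0,0],0.6]
    - [[0,0,0],[0,0,0],0.6]
    - [[0,0,0],[0,0,0],0.6]
    - [[0,0,0],[0,0,0],0.6]
    - [[0,0,0],[0,0,0],0.6]
  newtons: 30

```text
time_s: 17.67
tool_pos: [0.4249, -0.2218, 0.0707]
tool_rot: [179.9, -0.0, 41.9]
force: [-1.0, 0.0, 4.0]
grip_width: 0.0536
grasp_force: 30.0
```

```bash
python3 - <<'E'
from look import *
o=env.get_obs();plan(o,[.515,.4293,.17],60);print(o["grip_width"],o["grasp_force"])
c=env.get_calibration("scene");p,d=env.read_camera("scene");P=depthpts(c,d)
m=(P[...,2]>.03)&(P[...,2]<.3)&(np.hypot(P[...,0]-.515,P[...,1]-.4293)<.25)
if m.any(): q=P[m];r=np.hypot(q[:,0]-.515,q[:,1]-.4293);k=np.argsort(r)[:400:80];print(q[k],r[k])
E
```

```text
pos [ 0.4249 -0.2218  0.0707] rot [179.8893  -0.0279  41.8695] t 17.6667 | shift [ 501.7 -424.5  -99.9] turn [ 0.002 -0.    -0.316] q7 -26.07916758737636
0.05355541885902325 30.00208632554859
[[0.4992 0.6117 0.049 ]
 [0.513  0.6193 0.0563]
 [0.5024 0.6304 0.0594]
 [0.5049 0.6512 0.1146]
 [0.5181 0.6558 0.1131]] [0.1831 0.19   0.2015 0.2221 0.2265]
```

Disc gripped at 53.6 mm. Carrying it over.

drive_tool:
  moves:
    - [[0,0,-10],[0,0,0],0.6]
    - [[0,0,-22],[0,0,0],0.6]
    - [[5,-3,-28],[0,0,0],0.6]
    - [[20,-14,-25],[0,0,0],0.6]
    - [[28,-19,-10],[0,0,0],0.6]
    - [[30,-20,0],[0,0,0],0.6]
    - [[30,-20,0],[0,0,0],0.6]
    - [[30,-20,0],[0,0,0],0.6]
    - [[28,-20,0],[0,0,0],0.6]
    - [[26,-21,0],[0,0,0],0.6]
    - [[26,-24,0],[0,0,0],0.6]
    - [[26,-25,0],[0,0,0],0.6]

```text
time_s: 18.72
tool_pos: [0.4849, 0.0843, 0.1646]
tool_rot: [180.0, 0.0, 41.8]
force: [0.7, 0.1, -4.2]
grip_width: 0.0534
grasp_force: 30.0
```

drive_tool:
  moves:
    - [[27,-26,0],[0,0,0],0.6]
    - [[27,-26,0],[0,0,0],0.6]
    - [[27,-26,0],[0,0,0],0.6]
    - [[27,-26,0],[0,0,0],0.6]
    - [[27,-26,0],[0,0,0],0.6]
    - [[27,-26,0],[0,0,0],0.6]
    - [[27,-25,0],[0,0,0],0.6]
    - [[27,-25,0],[0,0,0],0.6]
    - [[24,-22,0],[0,0,0],0.6]
    - [[12,-11,0],[0,0,0],0.6]
    - [[0,0,0],[0,0,0],0.6]
    - [[0,0,0],[0,0,0],0.6]

```text
time_s: 19.72
tool_pos: [0.5124, 0.43, 0.1637]
tool_rot: [-180.0, 0.1, 42.0]
force: [-1.1, -1.0, -2.9]
grip_width: 0.0533
grasp_force: 30.0
```

```bash
python3 - <<'E'
from look import *
o,c,p,d=see("w10");plan(o,[.515,.4293,.0067],42);print(o["grip_width"],o["grasp_force"])
held(o,c,p,d,-.004,.009,.0023,.075)
E
```

```text
pos [0.5124 0.43   0.1637] rot [-179.9688    0.1204   41.9971] t 19.7167 | shift [  1.8   2.4 157. ] turn [-0.001  0.002 -0.   ] q7 -104.87394932597765
0.0533102972633158 29.999803164973855
px 14933 z 0.16633659030406925 rect ((513.303466796875, 430.074951171875), (109.75276184082031, 106.36840057373047), 72.1772689819336) circ ((511.9967041015625, 430.5726013183594), 55.1077880859375)
```

drive_tool:
  moves:
    - [[1.2,2.4,12],[0,0,0],0.6]
    - [[0,0,25],[0,0,0],0.6]
    - [[0,0,30],[0,0,0],0.6]
    - [[0,0,28],[0,0,0],0.6]
    - [[0,0,20],[0,0,0],0.6]
    - [[0,0,13],[0,0,0],0.6]
    - [[0,0,4],[0,0,0],0.6]
    - [[0,0,0],[0,0,0],0.6]
    - [[0,0,0],[0,0,0],0.6]
    - [[0,0,0],[0,0,0],0.6]

```text
time_s: 20.6
tool_pos: [0.517, 0.4292, 0.0344]
tool_rot: [180.0, -0.2, 41.9]
force: [-0.1, -0.2, -3.0]
grip_width: 0.0536
grasp_force: 30.0
```

```bash
python3 - <<'E'
from look import *
o,c,p,d=see("w11");plan(o,[.515,.4293,.0067],42)
z=o["tool_pos"][2];layer(c,p,d,z-.004,z+.009,z+.0023,o["tool_pos"],.062)
E
```

```text
pos [0.517  0.4292 0.0344] rot [179.9843  -0.1728  41.8519] t 20.6 | shift [-1.5 -1.4 27.7] turn [ 0.    -0.003 -0.003] q7 -108.08964578744124
px 14917 z 0.03711821038116497 rect ((517.9620971679688, 429.3091735839844), (109.58717346191406, 106.28855895996094), 72.1524887084961) circ ((516.6265258789062, 429.7608947753906), 54.934600830078125)
```

drive_tool:
  moves:
    - [[-1.5,-1.1,8],[0,0,0],0.6]
    - [[0,0,8],[0,0,0],0.6]
    - [[0,0,6],[0,0,0],0.6]
    - [[0,0,3.5],[0,0,0],0.6]
    - [[0,0,1],[0,0,0],0.6]
    - [[0,0,0],[0,0,0],0.6]
    - [[0,0,0],[0,0,0],0.6]

```text
time_s: 21.23
tool_pos: [0.5135, 0.4275, 0.0066]
tool_rot: [179.9, 0.1, 41.9]
force: [-3.3, -3.3, 5.6]
grip_width: 0.0535
grasp_force: 30.0
```

drive_tool:
  moves:
    - [[1.6,-0.2,-1],[0,0,0],0.6]
    - [[0,0,0],[0,0,0],0.6]
    - [[0,0,0.5],[0,0,0],0.6]
    - [[0,0,0],[0,0,0],0.6]

```text
time_s: 21.57
tool_pos: [0.5154, 0.4297, 0.0067]
tool_rot: [180.0, -0.0, 41.9]
force: [-0.3, 0.0, 0.3]
grip_width: 0.0535
grasp_force: 30.0
```

drive_tool:
  moves:
    - [[0,0,0],[0,0,0],0.1]
    - [[0,0,0],[0,0,0],0.1]
    - [[0,0,0],[0,0,0],0.1]
    - [[0,0,0],[0,0,0],0.1]
    - [[0,0,0],[0,0,0],0.1]
    - [[0,0,-10],[0,0,0],0.1]
    - [[0,0,-30],[0,0,0],0.1]
    - [[0,0,-38],[0,0,0],0.1]
    - [[0,0,-38],[0,0,0],0.1]
    - [[0,0,-38],[0,0,0],0.1]
    - [[0,0,-20],[0,0,0],0.1]
    - [[0,0,0],[0,0,0],0.1]

```text
time_s: 22.57
tool_pos: [0.5169, 0.4323, 0.188]
tool_rot: [180.0, -0.6, 41.9]
force: [0.1, -0.5, 0.4]
grip_width: 0.0786
grasp_force: 0.0
```

```bash
python3 - <<'E'
from look import *
o,c,p,d=see("w12");plan(o,[.424,-.221,.18],42)
F=(.515,.4293);layer(c,p,d,.004,.0135,.009,F,.062);layer(c,p,d,.031,.043,.037,F,.04)
P=depthpts(c,d)
m=((p.max(2)<60)&(P[...,2]<.02)&(np.hypot(P[...,0]-F[0],P[...,1]-F[1])<.075)&(np.hypot(P[...,0]-F[0],P[...,1]-F[1])>.057)).astype(np.uint8)
cs,_=cv2.findContours(m,0,cv2.CHAIN_APPROX_NONE);cs=[k for k in cs if len(k)>20]
print("pad",cv2.minEnclosingCircle((cast(c,np.vstack(cs)[:,0],.004)[:,:2]*1000).astype(np.float32)))
E
```

```text
pos [0.5169 0.4323 0.188 ] rot [179.9773  -0.6103  41.881 ] t 22.5667 | shift [-505.4  424.4    2.8] turn [ 0.    -0.011 -0.002] q7 -104.47365036200127
px 7294 z 0.009289669360558889 rect ((515.3328247070312, 429.68701171875), (121.62669372558594, 121.71630096435547), 41.935123443603516) circ ((515.4525756835938, 429.85174560546875), 61.454769134521484)
px 2266 z 0.037434643985591515 rect ((515.2274169921875, 430.3255615234375), (53.51262283325195, 52.36186981201172), 41.93727493286133) circ ((515.1010131835938, 430.4761962890625), 27.130428314208984)
pad ((513.48388671875, 428.9950256347656), 64.03080749511719)
```

View pics/w12.png

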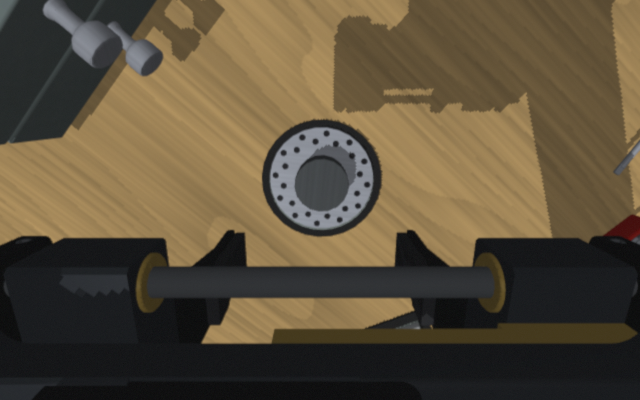

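The disc lies on its pad at (321,178). I'll check the centring by colour.

```bash
python3 - <<'E'
from look import *
o,c,p,d=see()
g=p.max(2).astype(int);sub=np.zeros(g.shape,bool);sub[105:245,250:395]=1
P=depthpts(c,d)
dark=((g<62)&sub).astype(np.uint8)
for nm,m,z in(("pad",dark,.004),("disc",((g>100)&sub&(np.ptp(p.astype(int),axis=2)<40)).astype(np.uint8),.009)):
    n,l,s,_=cv2.connectedComponentsWithStats(m);i=1+s[1:,4].argmax()
    cs,_=cv2.findContours((l==i).astype(np.uint8),0,cv2.CHAIN_APPROX_NONE)
    w=cv2.convexHull((cast(c,np.vstack(cs)[:,0],z)[:,:2]*1000).astype(np.float32));print(nm,cv2.minEnclosingCircle(w),cv2.fitEllipse(w))
E
```

```text
pad ((513.5532836914062, 428.8618469238281), 64.00577545166016) ((513.5703125, 428.95550537109375), (127.24017333984375, 127.40742492675781), 79.95849609375)
disc ((514.2263793945312, 429.93695068359375), 55.41095733642578) ((514.1508178710938, 429.972900390625), (109.41617584228516, 110.70329284667969), 131.11276245117188)
```

The disc is within about 1.2 mm. Now the wheel.

drive_tool:
  moves:
    - [[-13,12,0],[0,0,0],0.1]
    - [[-25,24,0],[0,0,0],0.1]
    - [[-28,26,0],[0,0,0],0.1]
    - [[-28,26,0],[0,0,0],0.1]
    - [[-28,26,0],[0,0,0],0.1]
    - [[-28,26,0],[0,0,0],0.1]
    - [[-28,26,0],[0,0,0],0.1]
    - [[-28,26,0],[0,0,0],0.1]
    - [[-28,26,0],[0,0,0],0.1]
    - [[-28,26,0],[0,0,0],0.1]
    - [[-28,26,0],[0,0,0],0.1]
    - [[-27,26,0],[0,0,0],0.1]

```text
time_s: 23.67
tool_pos: [0.4749, -0.0048, 0.1794]
tool_rot: [-179.9, 0.1, 41.8]
force: [0.6, 0.7, -1.0]
grip_width: 0.0783
grasp_force: 0.0
```

drive_tool:
  moves:
    - [[-29,20,0],[0,0,0],0.1]
    - [[-29,20,0],[0,0,0],0.1]
    - [[-29,20,0],[0,0,0],0.1]
    - [[-29,20,0],[0,0,0],0.1]
    - [[-29,20,0],[0,0,0],0.1]
    - [[-27,18,0],[0,0,0],0.1]
    - [[-16,9,0],[0,0,0],0.1]
    - [[0,0,0],[0,0,0],0.1]
    - [[0,0,0],[0,0,0],0.1]
    - [[0,0,0],[0,0,0],0.1]

```text
time_s: 24.5
tool_pos: [0.4212, -0.2213, 0.1796]
tool_rot: [-179.9, -0.0, 41.9]
force: [0.4, 1.7, 1.0]
grip_width: 0.0784
grasp_force: 0.0
```

```bash
python3 - <<'E'
from look import *
o,c,p,d=see("w13");S=(.424,-.221)
layer(c,p,d,.061,.075,.068,S,.04)
layer(c,p,d,.03,.048,.04,S,.08)
plan(o,[.424,-.221,.036],42)
E
```

```text
px 3370 z 0.06846341471749157 rect ((423.76666259765625, -221.34170532226562), (57.2044677734375, 56.6314697265625), 42.02977752685547) circ ((423.7810974121094, -221.34600830078125), 29.129865646362305)
px 12223 z 0.04076093260749336 rect ((424.91302490234375, -220.36289978027344), (135.1986541748047, 136.30487060546875), 41.97502899169922) circ ((424.60040283203125, -220.24298095703125), 69.02202606201172)
pos [ 0.4212 -0.2213  0.1796] rot [-179.8754   -0.0052   41.9153] t 24.5 | shift [  2.3   2.  143.6] turn [-0.002 -0.    -0.001] q7 -23.05129459901627
```

drive_tool:
  moves:
    - [[2.2,1.7,14],[0,0,0],0.1]
    - [[0,0,28],[0,0,0],0.1]
    - [[0,0,32],[0,0,0],0.1]
    - [[0,0,28],[0,0,0],0.1]
    - [[0,0,20],[0,0,0],0.1]
    - [[0,0,12],[0,0,0],0.1]
    - [[0,0,8],[0,0,0],0.1]
    - [[0,0,0],[0,0,0],0.1]
    - [[0,0,0],[0,0,0],0.5]
    - [[0,0,0],[0,0,0],0.5]
    - [[0,0,0],[0,0,0],0.5]
    - [[0,0,0],[0,0,0],0.5]
  newtons: 50

```text
time_s: 25.55
tool_pos: [0.4248, -0.2226, 0.0395]
tool_rot: [179.9, -0.0, 41.9]
force: [-3.1, 2.8, 2.9]
grip_width: 0.0597
grasp_force: 2.4
```

drive_tool:
  moves:
    - [[0,0,0],[0,0,0],0.5]
    - [[0,0,0],[0,0,0],0.5]
    - [[0,0,-5],[0,0,0],0.5]
    - [[0,0,-10],[0,0,0],0.5]
    - [[0,0,-20],[0,0,0],0.5]
    - [[0,0,-20],[0,0,0],0.5]
    - [[0,0,-10],[0,0,0],0.5]
    - [[0,0,0],[0,0,0],0.5]
    - [[0,0,0],[0,0,0],0.5]

```text
time_s: 26.3
tool_pos: [0.4242, -0.2226, 0.1036]
tool_rot: [180.0, 0.0, 41.9]
force: [-0.4, -0.2, -6.4]
grip_width: 0.0572
grasp_force: 50.0
```

```bash
python3 - <<'E'
from look import *
o,c,p,d=see("w14");plan(o,[.4875,-.0073,.10],42)
z=o["tool_pos"][2];P=depthpts(c,d)
r=np.hypot(P[...,0]-o["tool_pos"][0],P[...,1]-o["tool_pos"][1]);m=(r<.055)&(r>.04)&(d>0)&(P[...,2]<z+.03);print("tyre top - TCP",np.median(P[m][:,2])-z)
E
```

```text
pos [ 0.4242 -0.2226  0.1036] rot [179.9529   0.0079  41.8591] t 26.3 | shift [ 190.8 -118.1    3.5] turn [ 0.001  0.    -0.002] q7 -25.178478183723435
tyre top - TCP 0.0018808426167613301
```

Wheel lifted, and the 6 N force matches its weight. Carrying it to its pad.

drive_tool:
  moves:
    - [[12,-7,0],[0,0,0],0.5]
    - [[25,-15,0],[0,0,0],0.5]
    - [[28,-18,0],[0,0,0],0.5]
    - [[28,-18,0],[0,0,0],0.5]
    - [[28,-18,0],[0,0,0],0.5]
    - [[28,-17,0],[0,0,0],0.5]
    - [[25,-15,0],[0,0,0],0.5]
    - [[16,-10,0],[0,0,0],0.5]
    - [[0,0,0],[0,0,0],0.5]
    - [[0,0,0],[0,0,0],0.5]
    - [[0,0,0],[0,0,0],0.5]

```text
time_s: 27.27
tool_pos: [0.4858, -0.0085, 0.1023]
tool_rot: [-179.9, 0.1, 41.9]
force: [0.3, -0.8, -5.8]
grip_width: 0.0569
grasp_force: 50.0
```

```bash
python3 - <<'E'
from look import *
o,c,p,d=see("w15");plan(o,[.4875,-.0073,.042],42)
z=o["tool_pos"][2]
layer(c,p,d,z-.012,z+.008,z+.002,o["tool_pos"],.08)
E
```

```text
pos [ 0.4858 -0.0085  0.1023] rot [-179.9135    0.1272   41.8558] t 27.2667 | shift [ 2.2  0.3 60.3] turn [-0.002  0.002 -0.003] q7 -53.59842086613393
px 25276 z 0.10340868245443725 rect ((491.3330383300781, -2.38189697265625), (123.37234497070312, 132.1918182373047), 42.003631591796875) circ ((488.7308654785156, -4.635879039764404), 66.63230895996094)
```

drive_tool:
  moves:
    - [[1,0.3,8],[0,0,0],0.5]
    - [[0,0,15],[0,0,0],0.5]
    - [[0,0,14],[0,0,0],0.5]
    - [[0,0,7],[0,0,0],0.5]
    - [[0,0,0],[0,0,0],0.5]
    - [[0,0,0],[0,0,0],0.5]
    - [[0,0,0],[0,0,0],0.5]

```text
time_s: 27.9
tool_pos: [0.4885, -0.0075, 0.0601]
tool_rot: [180.0, -0.0, 41.8]
force: [-0.3, -0.2, -5.6]
grip_width: 0.0574
grasp_force: 50.0
```

```bash
python3 - <<'E'
from look import *
o,c,p,d=see("w16");plan(o,[.4868,-.0079,.042],42)
E
```

```text
pos [ 0.4885 -0.0075  0.0601] rot [179.9502  -0.0446  41.8435] t 27.9 | shift [-1.6 -0.9 18.1] turn [ 0.001 -0.001 -0.003] q7 -56.031049333045715
```

drive_tool:
  moves:
    - [[-0.5,-0.5,6],[0,0,0],0.5]
    - [[0,0,6],[0,0,0],0.5]
    - [[0,0,4],[0,0,0],0.5]
    - [[0,0,1],[0,0,0],0.5]
    - [[0,0,0],[0,0,0],0.5]
    - [[0,0,0],[0,0,0],0.5]
    - [[0,0,0],[0,0,0],0.5]

```text
time_s: 28.53
tool_pos: [0.4871, -0.0075, 0.0434]
tool_rot: [180.0, 0.1, 41.9]
force: [-4.1, -0.1, 4.7]
grip_width: 0.0572
grasp_force: 50.0
```

Contact is made and it is well centred. Release and rise.

drive_tool:
  moves:
    - [[0,0,0],[0,0,0],0.1]
    - [[0,0,0],[0,0,0],0.1]
    - [[0,0,0],[0,0,0],0.1]
    - [[0,0,0],[0,0,0],0.1]
    - [[0,0,-10],[0,0,0],0.1]
    - [[0,0,-30],[0,0,0],0.1]
    - [[0,0,-38],[0,0,0],0.1]
    - [[0,0,-38],[0,0,0],0.1]
    - [[0,0,-38],[0,0,0],0.1]
    - [[0,0,-25],[0,0,0],0.1]
    - [[0,0,0],[0,0,0],0.1]
    - [[0,0,0],[0,0,0],0.1]

```text
time_s: 29.53
tool_pos: [0.4884, -0.0071, 0.2237]
tool_rot: [179.8, -0.1, 41.9]
force: [-0.4, -0.6, 0.8]
grip_width: 0.0784
grasp_force: 0.0
```

```bash
python3 - <<'E'
from look import *
o,c,p,d=see("w17");F=(.4875,-.0073)
layer(c,p,d,.065,.079,.072,F,.04);layer(c,p,d,.034,.052,.044,F,.08)
s,_=env.read_camera("scene");w=cv2.resize(p,(480,300));cv2.imwrite("pics/fin.png",np.vstack([w,cv2.resize(s[100:330,150:500],(480,300))]))
g=p.max(2);sat=np.ptp(p.astype(int),axis=2)
P=depthpts(c,d)
m=((g<62)&(P[...,2]<.02)&(np.hypot(P[...,0]-F[0],P[...,1]-F[1])<.095)&(np.hypot(P[...,0]-F[0],P[...,1]-F[1])>.06)).astype(np.uint8)
m[230:]=0
cs,_=cv2.findContours(m,0,cv2.CHAIN_APPROX_NONE);print(m.sum(),cv2.minEnclosingCircle((cast(c,np.vstack(cs)[:,0],.004)[:,:2]*1000).astype(np.float32)))
E
```

```text
px 2615 z 0.07247341521540013 rect ((486.46112060546875, -6.788307189941406), (57.18272399902344, 57.190711975097656), 86.66120910644531) circ ((486.68743896484375, -6.970353603363037), 28.987472534179688)
px 9846 z 0.044792051956704826 rect ((487.4698791503906, -5.906181335449219), (136.5907440185547, 136.5460968017578), 23.124454498291016) circ ((487.4761962890625, -6.01468563079834), 69.17390441894531)
1332 ((486.326171875, -7.361592769622803), 79.12972259521484)
```

View pics/fin.png

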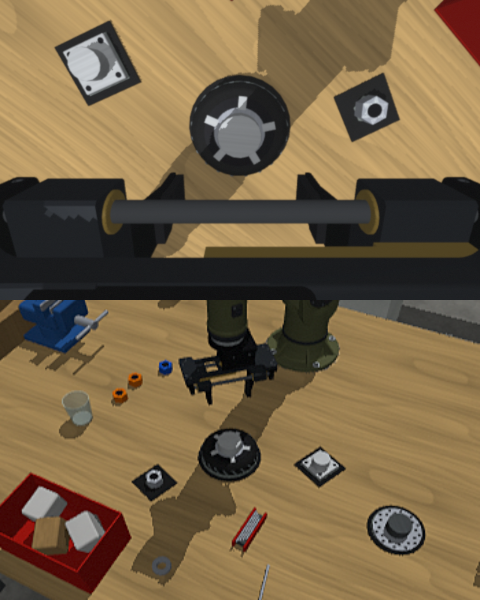

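The final picture shows all four parts flat on their pads: wheel (230,450), flange (320,465), nut (153,480) and disc (395,530). The jar (77,407) and keys (250,530) are where they stood. The wheel is within about 1 mm, so I'm handing in.

```bash
python3 -c "
from cell import env
print(env.sign_off())"
```

```text
the job is handed in; nothing more can be done
None
```

All four parts are on their pads, the right way up and within about 1–1.5 mm of centre, with the flange bearing within 0.5° of square; the jar and hex keys were left untouched, and the job was handed in at about 30 s.

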